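# Close the vacuum filter under an open vent

## Robot

A 6-joint arm with a two-finger parallel gripper is mounted at the origin on the work surface. World frame = base frame: x ahead of the robot, y to its left, z up, the work surface at z = 0. Lengths are in mm, angles in rad, forces in N, time in s.
With the tool pointing down it reaches from about 350 to 875 mm from the base axis. Payload 4.2 kg.
Tool frame: the origin (TCP) lies midway between the tips of the shut fingers; the grasp point (between the pads) lies 19 mm behind it; z points along the fingers, y is the line along which they close (so a half turn about z gives the same grasp; the last joint's range is limited). The gripper opens to 85 mm and grips with 20 to 120 N. Pads are 22 mm wide; open, the fingers measure 114 mm over their backs; the gripper's body (76 mm by 85 mm) begins 54 mm behind the grasp point. The pads swing forward as they close: fully open they stand 13 mm farther back than shut.
Start: joints at [-1.053, 0.385, 0.008, 0, -1.194, -0.259], TCP at [159.967, -604.16, 231.312] pointing down, gripper open.
Joint ranges: [-3.14, 3.14], [-1.21, 2.06], [-1.07, 1.41], [-3.16, 2.05], [-2.99, -0.16], [-3.1, 3.1]. Speed limits (rad/s): [2.79, 2.79, 3.14, 3.14, 3.14, 3.14].

## Interface

Orientations are given as a unit quaternion [x, y, z, w].
In Python, from bench import arm gives the robot as it stands. The module is installed in compiled form; this text tells all that it offers.
- The arm moves only by the shell command python3 -m handwheel 'ROWS' [OPENING]. ROWS is JSON, a list of rows, each an object of numbers: "x", "y", "z": the shift along the world's x, y, z each as a share of 20 cm, from -1 to 1; "ax", "ay", "az": the turn, a rotation vector about the world's x, y, z each as a share of 90 degrees, from -1 to 1. In form: [{"x": .., "y": .., "z": .., "ax": .., "ay": .., "az": ..}, ...]. A call has exactly 8 rows; each row shifts and turns the commanded pose from where the row before left it; what a row does not reach is not made up. A row lasts 1/10 s, in which the tool goes at most 50 mm and 8.59 degrees, less where a joint would pass 70% of its speed; a pose out of reach is approached as far as the arm can. A call with a number of a shift or a turn outside -1 to 1 is refused whole. A call with a gripper value outside its range is refused whole. OPENING is the opening, from -1 (shut) to 1 (fully open), set as the call begins (- or left out, the last holds). The fingers move at their own pace and stop on an object; the grip force is fixed at half the most. Time passes only in rows, so rows that do not move let the fingers close, or fill a call up. It gives the time, the measured TCP pose, the force, the opening and the grip force at its end, in the units of the state.
- arm.read_state(): the state, without advancing time (a new reading comes with each control period).
- arm.get_image(name): name is "scene" or "top" or "wrist"; returns the picture (420x560x3 uint8, red, green, blue); there is no depth.
- arm.camera_params(name): a dict with "K" (3x3 intrinsics, pixels), "position" and "orientation" of the camera in the world. Camera axes: x right, y down, z forward; pixel columns grow to the right and rows downward; lengths in mm; the calibration is good to about 2 mm. A picture is of the moment at which its call begins: read the wrist's pose just before it. camera_params takes no time and is no camera call; for the wrist camera it gives the pose at the moment of the call.
- arm.job_done(): hands the job in; it is judged then, once.
The state is a dict: "clock": time; "joints": joint angles; "joint_vel": joint speeds; "joint_efforts": joint torques, N m; "position": TCP position; "ee_rot": TCP orientation; "contact_force": force on the tool from outside, world axes, zero at the start; "wrist_torque": the same for the moment, N m; "gripper_width": finger opening in mm; "grasp_force": force on a finger pad.
Only numpy, scipy, OpenCV 4.12 (cv2) and the standard library are available. Lean on these libraries where they do the work, as an engineer would, in place of code of your own. Each camera call takes 0.05 s, during which the arm holds its last target. There are 200 camera calls.

## Task

The filter cap sits loose on the collar of the white vacuum unit. First pull the unit's vent knob out until it clicks and stays out; with the vent open, lock the cap: turn it clockwise until its lugs drop into the collar's slots, press it down against the spring and twist on clockwise to the stop, so that it springs up into its lock and stays when you let go; then push the vent knob fully home. Leave everything else where it stands.

Things in the scene. Friction and masses are not known exactly. Their poses are not given: they have to be found in the camera images.
- unit: White vacuum unit, fixed to the bench, 220 deep x 260 wide x 100 mm high. Origin at bench level under the middle of its front face; x points from the front face to the rear, y to its left, z up.
- vent_knob (a joint): Travel of the vent pull-knob (m), straight out of the unit's front face (unit's -x). 0 = home, 0.028 = out, against its stop. A snap detent holds it at either end: about 10 N starts it, the force fades to nothing at half travel, and from there it snaps the rest of the way by itself; let go before that, it springs back.
- knob_head (a point): Centre of the outer face of the vent knob's head, moves with the knob; axes as the unit's. Black round head, 52 mm diameter, 16 mm thick, on a 12 mm steel stem; axis 66 mm above the bench, 70 mm right of the unit's middle (unit y = -70 mm). Clear stem between the head's back and the unit's front face: 36 mm at home, 64 mm with the knob out.
- seat (a point): Centre of the rim of the aluminium bayonet collar on the unit's top, 140 mm above the bench; axes as the unit's, not the collar's, whose turn is not given. Outer diameter 96 mm, bore 53 mm. Two slots open to the rim, half a turn apart, 3 mm wider each side than the cap's lugs, 20 to 60 degrees clockwise (from above) of where the lugs start: find them by feel.
- cap: Loose grey plastic filter cap, 0.13 to 0.25 kg, 74 mm high. Origin at the centre of its underside; z up, x along its wing and its two lugs. Spigot 50 mm diameter; flange 92 mm diameter from 36 to 44 mm up; on it the upright wing grip, 70 mm long (x), 14 mm thick (y), from 44 to 74 mm up.
- cap_wing (a point): Middle of the cap's wing grip, 59 mm above the cap's origin. Heights of this point above the bench: 187 mm with the lugs lying on the rim (the start); 179 mm with the lugs dropped in the slots and the spigot on the collar's spring; 174 mm when locked. Twist from slots to stop: about 54 to 60 degrees clockwise.
- cap_lug (a point): Outer end of one lug (the other is on the far side), 36.5 mm from the cap's axis, 12 mm wide, 7 mm high. Once in the slots the spring resists with 4 N, plus 0.45 N per mm pressed. Press the cap at least 10 mm further (about 9 N; it bottoms at 13 mm) for the lugs to pass under the collar's ledges; after the twist, when let go, they spring up 4 mm into the locking notches.
- jar: Bystander: small closed jar standing on the unit's top, rear right; 44 mm diameter, 50 mm high. Origin under its centre.
- phone: Bystander: white phone lying on the bench in front of the unit's left half, 148 x 72 x 9 mm, origin under its centre, x along its length.
- screwdriver: Bystander: screwdriver lying on the bench at the right, in front.
- cleaner: Bystander: upright bottle, 60 mm diameter, 170 mm high, left of the unit. Origin under its centre.
- tray: Bystander: grey divided parts tray, 140 x 200 x 35 mm, right of the unit. Origin under its centre.
- phone2: Bystander: black phone lying on the bench far right, near the robot.
- cup: Bystander: white mug, 76 mm diameter, 90 mm high, right of the unit at the rear. Origin under its centre.
There are look-alikes about, which are no part of the job. What is shaped like the cap but blue is not meant.

How it is judged (in metres and radians):
On the way, in this order (a step that is already met when the one before it is completed fails the run):
1. the vent knob is pulled out to its detent, the robot off it, the cap still unlocked (value of joint vent_knob above 0.025 m and contact force between the fingers and vent_knob below 0.5 N and z of cap in the frame of unit above 0.119 m), for 0.2 s.
2. with the knob still out, the cap is locked in the collar and let go (value of joint vent_knob above 0.025 m and z of cap in the frame of unit between 0.113 and 0.1175 m and contact force between the fingers and cap below 0.2 N), for 0.2 s.
At the end, for the whole second after the job is handed in: The vent knob is home (within 3 mm) and the cap sits locked in the collar: origin 113 to 117.5 mm above the unit's underside, within 6 mm of the collar's axis, tilted less than 0.08 rad and at rest (value of joint vent_knob below 0.003 m and z of cap in the frame of unit between 0.113 and 0.1175 m and horizontal distance between cap and seat below 0.006 m and angle between cap's own z axis and vertical below 0.08 rad and linear speed of cap below 0.02 m/s); the robot touches nothing.
It fails at once if a bystander is moved by more than 30 mm (distance of any of jar, phone, screwdriver, cleaner, tray, phone2, cup from where it was at the start of the episode above 0.03 m).
It also fails if it takes over 72 s, if anything falls off the work surface, if the arm or the gripper's body presses on something with over 40 N, if the wrist force passes 120 N, or if a joint passes its speed limit or range.

## Working session

There is one attempt and no reset: what is moved stays moved. The work goes in short steps, Python scripts to look and compute and a shell command to move; the robot and the scene stay as the last step left them, time stands still between calls to the robot, and variables do not carry over. Pictures are saved under pics/ and viewed, at most 10 in all, crops included, and the job is handed in when it is done.

```bash
mkdir -p pics
python3 - <<'E'
from bench import arm
import cv2,numpy as np
for n in("scene","top"):
    im=arm.get_image(n); cv2.imwrite(f"pics/{n}0.png",im[:,:,::-1])
    p=arm.camera_params(n);print(n,np.round(p["K"],1).tolist(),p["position"],p["orientation"])
print(arm.read_state())
E
```

```text
scene [[405.0, 0.0, 276.5], [0.0, 405.0, 205.0], [0.0, 0.0, 1.0]] [984.80105048 518.24534635 914.7102553 ] [ 0.30376592  0.88599137 -0.33205457 -0.11173775]
top [[530.3, 0.0, 284.7], [0.0, 530.3, 211.2], [0.0, 0.0, 1.0]] [ 361.90306464  -37.75728237 1368.42507236] [ 0.7089728  -0.70031016  0.06243134 -0.05500529]
{'clock': 0.1, 'joints': array([-1.05339052e+00,  3.85480342e-01,  6.77177251e-03, -4.06758723e-04,
       -1.19400503e+00, -2.58617570e-01]), 'joint_vel': array([-0.00177451, -0.00041903,  0.0037913 ,  0.00115907,  0.00026849,
        0.00182217]), 'joint_efforts': array([ 1.15681320e-03, -3.93320775e+01,  1.88931030e+01,  4.19784531e+00,
       -2.55870647e-03,  1.07725813e-05]), 'position': array([ 159.83239967, -603.68410991,  230.33838568]), 'ee_rot': array([-1.28958903e-01,  9.91649457e-01,  9.58898920e-04, -1.87711520e-04]), 'contact_force': array([-0.06347446,  0.23618924,  0.35311616]), 'wrist_torque': array([-0.01587483,  0.04367757, -0.02063656]), 'grasp_force': 0.0, 'gripper_width': 85.57587638076669}
```

View pics/top0.png

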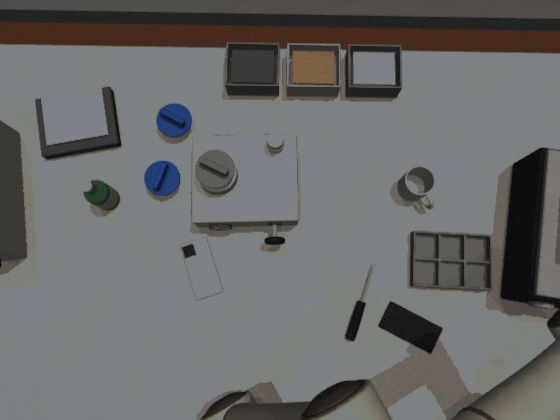

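View pics/scene0.png

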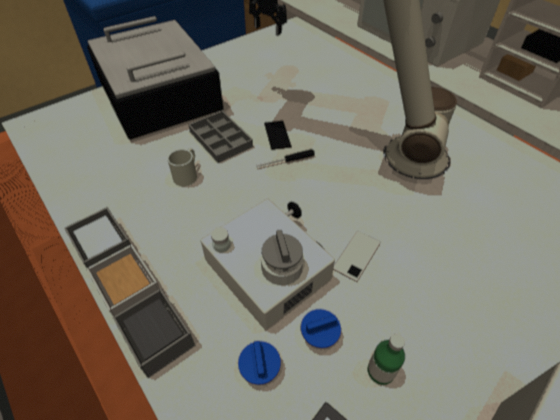

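```bash
cat > h.py <<'E'
from bench import arm
import cv2,numpy as np
from scipy.spatial.transform import Rotation as R
def ray(p,uv):
    d=np.linalg.inv(p["K"])@np.array([*uv,1.]); return np.array(p["position"]),R.from_quat(p["orientation"]).apply(d)
def onz(p,uv,z):
    o,d=ray(p,uv); return o+d*(z-o[2])/d[2]
def proj(p,X):
    c=R.from_quat(p["orientation"]).inv().apply(np.asarray(X)-p["position"]); q=p["K"]@c; return q[:2]/q[2]
E
python3 - <<'E'
from h import *
im=cv2.imread("pics/top0.png")
c=cv2.resize(im[125:255,180:310],None,fx=4.5,fy=4.5,interpolation=cv2.INTER_CUBIC);cv2.imwrite("pics/topc.png",np.clip(c*1.3,0,255))
p=arm.camera_params("top")
for uv in[(192,135),(297,135),(298,222),(192,225)]: print(onz(p,uv,100).round(1))
E
```

```text
[763.4 182.2 100. ]
[767.3 -78.2 100. ]
[548.8 -82.3 100. ]
[538.1 173.2 100. ][ WARN:0@0.028] global loadsave.cpp:1063 imwrite_ Unsupported depth image for selected encoder is fallbacked to CV_8U.
```

View pics/topc.png

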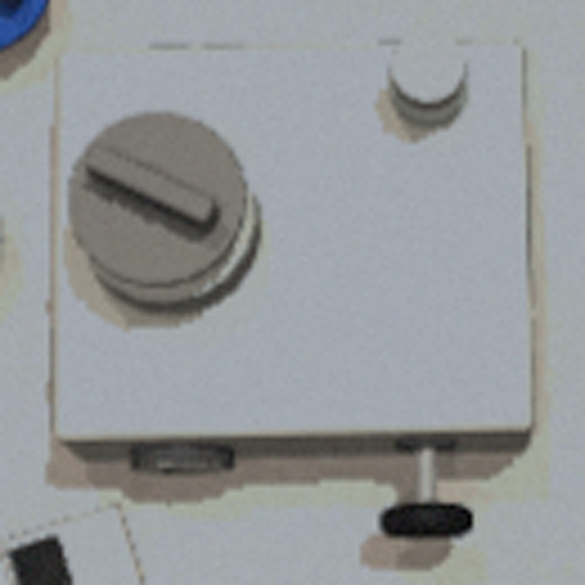

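Run:
```python
from h import *
p=arm.camera_params("top"); f=lambda u,v:(180+u/4.5-.4,125+v/4.5-.4)
C=[onz(p,f(*c),100) for c in[(60,46),(524,46),(531,429),(59,438)]]
print(np.round(C,1)); 
for a,b in((0,1),(3,2),(1,2),(0,3)):
    d=C[b]-C[a];print(np.linalg.norm(d),np.degrees(np.arctan2(d[1],d[0])))
print("flange",onz(p,f(158,198),172).round(1))
for uv in((92,162),(212,209)):print("wing",onz(p,f(*uv),202).round(1))
# flange ellipse fit via mask
im=cv2.imread("pics/top0.png"); hsv=cv2.cvtColor(im,cv2.COLOR_BGR2HSV)
print("pix flange",im[178,205],im[150,250])
g=cv2.cvtColor(im,cv2.COLOR_BGR2GRAY)
m=(g<45).astype(np.uint8); m[:232]=0;m[250:]=0;m[:,:255]=0;m[:,300:]=0
ys,xs=np.nonzero(m);print("head px",xs.min(),xs.max(),ys.min(),ys.max(),xs.mean(),ys.mean())
print("head top mid",onz(p,(xs.mean(),ys.mean()),90).round(1),"axis",onz(p,(xs.mean(),ys.mean()),66).round(1))
print("stem",[onz(p,f(*uv),72).round(1) for uv in((427,455),(427,500))])
# head in scene view
s=arm.camera_params("scene");sc=cv2.imread("pics/scene0.png");g=cv2.cvtColor(sc,cv2.COLOR_BGR2GRAY)
m=(g<45).astype(np.uint8);n,l,st,ce=cv2.connectedComponentsWithStats(m)
for i in range(1,n):
    if abs(ce[i][0]-294)<15 and abs(ce[i][1]-210)<15: print("scene",st[i],ce[i],onz(s,ce[i],66).round(1))
```

```text
[[763.9 179.9 100. ]
 [767.7 -75.9 100. ]
 [553.8 -81.3 100. ]
 [545.6 171.8 100. ]]
255.82672322202387 -89.14026796252143
253.18443736526174 -88.14714070797272
213.96808143671265 -178.54466567724904
218.39990955793098 -177.8534901132271
flange [660.6 114.  172. ]
wing [671.2 144.  202. ]
wing [647.8  83.  202. ]
pix flange [86 91 94] [136 131 126]
head px 265 284 237 244 274.3984375 240.140625
head top mid [505.1 -25.8  90. ] axis [507.8 -25.6  66. ]
stem [array([542.9, -25.3,  72. ]), array([518. , -25.7,  72. ])]
scene [288 202  13  16 122] [294.55737705 209.3852459 ] [505.8 -24.1  66. ]
```

```bash
python3 -m handwheel '[{"x":0.115,"y":0.193,"az":-0.018},{"x":0.115,"y":0.193,"az":-0.018},{"x":0.115,"y":0.193,"az":-0.018},{"x":0.115,"y":0.193,"az":-0.018},{"x":0.115,"y":0.193,"az":-0.018},{"x":0.115,"y":0.193,"az":-0.018},{"x":0.115,"y":0.193,"az":-0.018},{"x":0.115,"y":0.193,"az":-0.018}]' 1
python3 -m handwheel '[{"x":0.115,"y":0.193},{"x":0.115,"y":0.193},{"x":0.115,"y":0.193},{"x":0.115,"y":0.193},{"x":0.115,"y":0.193},{"x":0.115,"y":0.193},{"x":0.11,"y":0.18},{}]'
```

```text
invalid input at $[0]: expected keys x, y, z, ax, ay, az
invalid input at $[0]: expected keys x, y, z, ax, ay, az
```

```bash
python3 -m handwheel '[{"x":0.115,"y":0.193,"z":0,"ax":0,"ay":0,"az":-0.018},{"x":0.115,"y":0.193,"z":0,"ax":0,"ay":0,"az":-0.018},{"x":0.115,"y":0.193,"z":0,"ax":0,"ay":0,"az":-0.018},{"x":0.115,"y":0.193,"z":0,"ax":0,"ay":0,"az":-0.018},{"x":0.115,"y":0.193,"z":0,"ax":0,"ay":0,"az":-0.018},{"x":0.115,"y":0.193,"z":0,"ax":0,"ay":0,"az":-0.018},{"x":0.115,"y":0.193,"z":0,"ax":0,"ay":0,"az":-0.018},{"x":0.115,"y":0.193,"z":0,"ax":0,"ay":0,"az":-0.018}]' 1
python3 -m handwheel '[{"x":0.115,"y":0.193,"z":0,"ax":0,"ay":0,"az":0},{"x":0.115,"y":0.193,"z":0,"ax":0,"ay":0,"az":0},{"x":0.115,"y":0.193,"z":0,"ax":0,"ay":0,"az":0},{"x":0.115,"y":0.193,"z":0,"ax":0,"ay":0,"az":0},{"x":0.115,"y":0.193,"z":0,"ax":0,"ay":0,"az":0},{"x":0.115,"y":0.193,"z":0,"ax":0,"ay":0,"az":0},{"x":0.11,"y":0.17,"z":0,"ax":0,"ay":0,"az":0},{"x":0,"y":0,"z":0,"ax":0,"ay":0,"az":0}]'
python3 - <<'E'
from h import *
s=arm.read_state();p=arm.camera_params("wrist");im=arm.get_image("wrist");cv2.imwrite("pics/w1.png",im[:,:,::-1])
print(s["joints"].round(3),s["ee_rot"].round(4),np.round(p["K"],1).tolist(),p["position"].round(1),p["orientation"].round(3))
print("head pred",proj(p,[506,-25,92]),"pix per mm",p["K"][0][0]/(p["position"][2]-92))
E
```

```text
clock: 0.9
position: [344.3, -293.6, 231.2]
ee_rot: [-0.016, 1.0, 0.0, -0.0]
contact_force: [1.1, -0.2, 0.8]
gripper_width: 85.6
grasp_force: 0.0
clock: 1.7
position: [506.1, -26.4, 230.6]
ee_rot: [-0.019, 1.0, 0.0, 0.0]
contact_force: [-0.4, 0.8, 1.2]
gripper_width: 85.5
grasp_force: 0.0
[ 0.269  0.184 -0.278 -0.    -1.11  -1.802] [-1.860e-02  9.998e-01  0.000e+00  1.000e-04] [[316.1, 0.0, 274.9], [0.0, 316.1, 212.1], [0.0, 0.0, 1.0]] [421.6 -30.7 373.8] [0.684 0.711 0.12  0.115]
head pred [277.56101605 198.82515204] pix per mm 1.1216756306295899
```

View pics/w1.png

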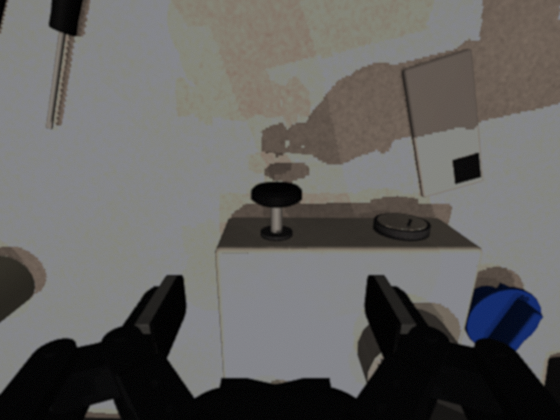

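```bash
python3 -m handwheel '[{"x":0,"y":0,"z":-0.13,"ax":0,"ay":0,"az":0},{"x":0,"y":0.005,"z":-0.13,"ax":0,"ay":0,"az":0},{"x":0,"y":0,"z":-0.13,"ax":0,"ay":0,"az":0},{"x":0,"y":0,"z":-0.13,"ax":0,"ay":0,"az":0},{"x":0,"y":0,"z":-0.13,"ax":0,"ay":0,"az":0},{"x":0,"y":0,"z":-0.13,"ax":0,"ay":0,"az":0},{"x":0,"y":0,"z":-0.13,"ax":0,"ay":0,"az":0},{"x":0,"y":0,"z":0,"ax":0,"ay":0,"az":0}]'
python3 -m handwheel '[{"x":0,"y":0,"z":0,"ax":0,"ay":0,"az":0},{"x":0,"y":0,"z":0,"ax":0,"ay":0,"az":0},{"x":0,"y":0,"z":0,"ax":0,"ay":0,"az":0},{"x":0,"y":0,"z":0,"ax":0,"ay":0,"az":0},{"x":0,"y":0,"z":0,"ax":0,"ay":0,"az":0},{"x":0,"y":0,"z":0,"ax":0,"ay":0,"az":0},{"x":0,"y":0,"z":0,"ax":0,"ay":0,"az":0},{"x":0,"y":0,"z":0,"ax":0,"ay":0,"az":0}]' -1
```

```text
clock: 2.55
position: [500.5, -30.2, 46.3]
ee_rot: [-0.015, 1.0, -0.001, -0.004]
contact_force: [-0.2, 0.1, -0.7]
gripper_width: 85.3
grasp_force: 0.0
clock: 3.35
position: [504.9, -25.5, 52.4]
ee_rot: [-0.017, 1.0, 0.002, 0.002]
contact_force: [-8.3, 15.9, 11.9]
gripper_width: 49.5
grasp_force: 59.9
```

```bash
python3 -m handwheel '[{"x":-0.022,"y":0,"z":0,"ax":0,"ay":0,"az":0},{"x":-0.022,"y":0,"z":0,"ax":0,"ay":0,"az":0},{"x":-0.022,"y":0,"z":0,"ax":0,"ay":0,"az":0},{"x":-0.022,"y":0,"z":0,"ax":0,"ay":0,"az":0},{"x":-0.022,"y":0,"z":0,"ax":0,"ay":0,"az":0},{"x":-0.022,"y":0,"z":0,"ax":0,"ay":0,"az":0},{"x":-0.015,"y":0,"z":0,"ax":0,"ay":0,"az":0},{"x":0,"y":0,"z":0,"ax":0,"ay":0,"az":0}]'
```

```text
clock: 4.15
position: [476.8, -26.4, 52.5]
ee_rot: [-0.017, 1.0, 0.002, 0.004]
contact_force: [-4.6, 10.3, 10.6]
gripper_width: 49.4
grasp_force: 64.4
```

```bash
python3 -m handwheel '[{"x":0,"y":0,"z":0,"ax":0,"ay":0,"az":0},{"x":0,"y":0,"z":0,"ax":0,"ay":0,"az":0},{"x":0,"y":0,"z":0,"ax":0,"ay":0,"az":0},{"x":0,"y":0,"z":0,"ax":0,"ay":0,"az":0},{"x":0,"y":0,"z":0,"ax":0,"ay":0,"az":0},{"x":0,"y":0,"z":0,"ax":0,"ay":0,"az":0},{"x":0,"y":0,"z":0,"ax":0,"ay":0,"az":0},{"x":0,"y":0,"z":0,"ax":0,"ay":0,"az":0}]' 1
python3 -m handwheel '[{"x":0,"y":0,"z":0.15,"ax":0,"ay":0,"az":0},{"x":0,"y":0,"z":0.2,"ax":0,"ay":0,"az":0},{"x":0,"y":0,"z":0.2,"ax":0,"ay":0,"az":0},{"x":0,"y":0,"z":0.2,"ax":0,"ay":0,"az":0},{"x":0,"y":0,"z":0.2,"ax":0,"ay":0,"az":0},{"x":0,"y":0,"z":0,"ax":0,"ay":0,"az":0},{"x":0,"y":0,"z":0,"ax":0,"ay":0,"az":0},{"x":0,"y":0,"z":0,"ax":0,"ay":0,"az":0}]'
python3 - <<'E'
from h import *
s=arm.read_state();p=arm.camera_params("wrist");im=arm.get_image("wrist")[:,:,::-1]
g=cv2.cvtColor(np.ascontiguousarray(im),cv2.COLOR_BGR2GRAY)
print(s["position"],"pred out/home",proj(p,[478,-25,92]),proj(p,[506,-25,92]))
m=(g<30).astype(np.uint8);n,l,st,ce=cv2.connectedComponentsWithStats(m)
for i in range(1,n):
    if st[i][4]>200: print(st[i],ce[i])
E
```

```text
clock: 4.95
position: [474.5, -28.8, 49.2]
ee_rot: [-0.016, 1.0, -0.0, -0.0]
contact_force: [-1.0, -0.4, 0.2]
gripper_width: 85.4
grasp_force: 0.0
clock: 5.75
position: [473.6, -28.8, 238.0]
ee_rot: [-0.016, 1.0, -0.0, -0.001]
contact_force: [-0.4, -0.4, -0.2]
gripper_width: 85.1
grasp_force: 0.0
[473.60037353 -28.84891704 237.99929955] pred out/home [279.91095105 201.58377878] [278.81703089 228.74191293]
[   0    0   29   70 1502] [11.06058589 29.87083888]
[  63    0   38   73 1951] [80.48692978 33.27985648]
[447 180  25  26 474] [458.93037975 192.89029536]
[254 186  48  24 940] [277.49893617 196.75744681]
[370 239  55  27 369] [392.22222222 255.52303523]
[263 250  30  16 292] [277.75342466 258.40068493]
[    0   276   560   144 36822] [284.75696594 375.75335397]
[462 302  53  33 435] [479.72413793 311.20689655]
```

```bash
python3 -m handwheel '[{"x":0.116,"y":0.089,"z":0.02,"ax":0,"ay":0,"az":0.093},{"x":0.116,"y":0.089,"z":0.02,"ax":0,"ay":0,"az":0.093},{"x":0.116,"y":0.089,"z":0.02,"ax":0,"ay":0,"az":0.093},{"x":0.116,"y":0.089,"z":0.02,"ax":0,"ay":0,"az":0.093},{"x":0.116,"y":0.089,"z":0,"ax":0,"ay":0,"az":0.093},{"x":0.116,"y":0.089,"z":0,"ax":0,"ay":0,"az":0.093},{"x":0.116,"y":0.089,"z":0,"ax":0,"ay":0,"az":0.093},{"x":0.116,"y":0.089,"z":0,"ax":0,"ay":0,"az":0.093}]'
python3 -m handwheel '[{"x":0,"y":0,"z":0,"ax":0,"ay":0,"az":0},{"x":0,"y":0,"z":0,"ax":0,"ay":0,"az":0},{"x":0,"y":0,"z":0,"ax":0,"ay":0,"az":0},{"x":0,"y":0,"z":0,"ax":0,"ay":0,"az":0},{"x":0,"y":0,"z":0,"ax":0,"ay":0,"az":0},{"x":0,"y":0,"z":0,"ax":0,"ay":0,"az":0},{"x":0,"y":0,"z":0,"ax":0,"ay":0,"az":0},{"x":0,"y":0,"z":0,"ax":0,"ay":0,"az":0}]'
python3 - <<'E'
from h import *
s=arm.read_state();p=arm.camera_params("wrist");im=arm.get_image("wrist")
r=R.from_quat(s["ee_rot"]).as_matrix();print(s["position"],s["joints"].round(2),"yang",np.degrees(np.arctan2(r[1,1],r[0,1])))
im=np.ascontiguousarray(np.clip(im[:,:,::-1].astype(float)*1.5,0,255).astype(np.uint8))
for X in([660,114,172],[671.2,144,202],[647.8,83,202]):
    q=proj(p,X);print(q.round(1));cv2.circle(im,tuple(int(v) for v in q),2,(0,0,255),-1)
cv2.imwrite("pics/w2.png",im)
E
```

```text
clock: 6.6
position: [660.6, 114.2, 252.9]
ee_rot: [-0.568, 0.823, 0.0, -0.002]
contact_force: [0.6, 0.2, -0.2]
gripper_width: 85.2
grasp_force: 0.0
clock: 7.4
position: [660.1, 113.6, 255.5]
ee_rot: [-0.565, 0.825, -0.0, 0.0]
contact_force: [-1.0, 0.1, 0.1]
gripper_width: 85.1
grasp_force: 0.0
[660.0871945  113.55380552 255.5191167 ] [ 0.41  0.45  0.17 -0.   -1.29 -0.78] yang 158.81603690357923
[275.5 221.2]
[276.1 278.4]
[275.9 189.2]
```

View pics/w2.png

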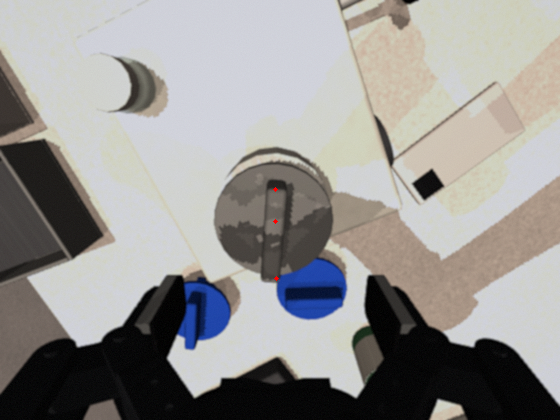

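```bash
python3 -m handwheel '[{"x":0.007,"y":-0.003,"z":-0.06,"ax":0,"ay":0,"az":-0.036},{"x":0,"y":0,"z":-0.06,"ax":0,"ay":0,"az":0},{"x":0,"y":0,"z":-0.06,"ax":0,"ay":0,"az":0},{"x":0,"y":0,"z":-0.06,"ax":0,"ay":0,"az":0},{"x":0,"y":0,"z":-0.06,"ax":0,"ay":0,"az":0},{"x":0,"y":0,"z":-0.06,"ax":0,"ay":0,"az":0},{"x":0,"y":0,"z":-0.028,"ax":0,"ay":0,"az":0},{"x":0,"y":0,"z":0,"ax":0,"ay":0,"az":0}]'
python3 -m handwheel '[{"x":0,"y":0,"z":0,"ax":0,"ay":0,"az":0},{"x":0,"y":0,"z":0,"ax":0,"ay":0,"az":0},{"x":0,"y":0,"z":0,"ax":0,"ay":0,"az":0},{"x":0,"y":0,"z":0,"ax":0,"ay":0,"az":0},{"x":0,"y":0,"z":0,"ax":0,"ay":0,"az":0},{"x":0,"y":0,"z":0,"ax":0,"ay":0,"az":0},{"x":0,"y":0,"z":0,"ax":0,"ay":0,"az":0},{"x":0,"y":0,"z":0,"ax":0,"ay":0,"az":0}]' -1
python3 -c "
from h import *
s=arm.read_state();r=R.from_quat(s['ee_rot']).as_matrix();print(s['position'],s['contact_force'],s['wrist_torque'],np.degrees(np.arctan2(r[1,1],r[0,1])))"
```

```text
clock: 8.25
position: [661.1, 112.9, 176.4]
ee_rot: [-0.542, 0.841, 0.0, -0.001]
contact_force: [0.1, -0.7, 0.1]
gripper_width: 85.6
grasp_force: 0.0
clock: 9.05
position: [661.8, 113.1, 178.2]
ee_rot: [-0.542, 0.841, -0.0, 0.0]
contact_force: [-1.7, 0.7, 1.8]
gripper_width: 12.5
grasp_force: 60.3
[661.75263637 113.13626036 178.20120984] [-1.67957752  0.69410587  1.82061432] [ 0.12389811  0.16650732 -0.07570054] 155.5954155691449
```

```bash
cat > st.py <<'E'
from h import *
s=arm.read_state();r=R.from_quat(s['ee_rot']).as_matrix();print('P',s['position'].round(1),'F',s['contact_force'].round(1),'T',s['wrist_torque'].round(2),'yang',np.degrees(np.arctan2(r[1,1],r[0,1])).round(1),s['joints'].round(2))
E
python3 -m handwheel '[{"x":0,"y":0,"z":-0.01,"ax":0,"ay":0,"az":-0.022},{"x":0,"y":0,"z":-0.01,"ax":0,"ay":0,"az":-0.022},{"x":0,"y":0,"z":0,"ax":0,"ay":0,"az":-0.022},{"x":0,"y":0,"z":0,"ax":0,"ay":0,"az":-0.022},{"x":0,"y":0,"z":0,"ax":0,"ay":0,"az":-0.022},{"x":0,"y":0,"z":0,"ax":0,"ay":0,"az":-0.022},{"x":0,"y":0,"z":0,"ax":0,"ay":0,"az":-0.022},{"x":0,"y":0,"z":0,"ax":0,"ay":0,"az":-0.022}]' >/dev/null; python3 st.py
```

```text
P [662.7 113.7 178.1] F [-3.8  2.2 13.1] T [0.57 1.35 0.3 ] yang 139.8 [ 0.41  0.5   0.06  0.   -1.12 -1.11]
```

```bash
python3 -m handwheel '[{"x":0,"y":0,"z":0,"ax":0,"ay":0,"az":-0.018},{"x":0,"y":0,"z":0,"ax":0,"ay":0,"az":-0.018},{"x":0,"y":0,"z":0,"ax":0,"ay":0,"az":-0.018},{"x":0,"y":0,"z":0,"ax":0,"ay":0,"az":-0.018},{"x":0,"y":0,"z":0,"ax":0,"ay":0,"az":-0.018},{"x":0,"y":0,"z":0,"ax":0,"ay":0,"az":-0.018},{"x":0,"y":0,"z":0,"ax":0,"ay":0,"az":-0.018},{"x":0,"y":0,"z":0,"ax":0,"ay":0,"az":-0.018}]' >/dev/null; python3 st.py
```

```text
P [662.3 114.  178.1] F [-4.6  3.1 13.3] T [0.89 1.67 0.35] yang 126.9 [ 0.41  0.5   0.06  0.   -1.12 -1.34]
```

```bash
python3 -m handwheel '[{"x":0,"y":0,"z":0,"ax":0,"ay":0,"az":-0.018},{"x":0,"y":0,"z":0,"ax":0,"ay":0,"az":-0.018},{"x":0,"y":0,"z":0,"ax":0,"ay":0,"az":-0.018},{"x":0,"y":0,"z":0,"ax":0,"ay":0,"az":-0.018},{"x":0,"y":0,"z":0,"ax":0,"ay":0,"az":-0.018},{"x":0,"y":0,"z":0,"ax":0,"ay":0,"az":-0.018},{"x":0,"y":0,"z":0,"ax":0,"ay":0,"az":-0.018},{"x":0,"y":0,"z":0,"ax":0,"ay":0,"az":-0.018}]' >/dev/null; python3 st.py
```

```text
P [662.1 114.3 178.1] F [-5.3  4.2 13.7] T [1.23 1.87 0.43] yang 114.0 [ 0.41  0.5   0.06  0.   -1.12 -1.56]
```

```bash
python3 -m handwheel '[{"x":0,"y":0,"z":0,"ax":0,"ay":0,"az":-0.018},{"x":0,"y":0,"z":0,"ax":0,"ay":0,"az":-0.018},{"x":0,"y":0,"z":0,"ax":0,"ay":0,"az":-0.018},{"x":0,"y":0,"z":0,"ax":0,"ay":0,"az":-0.018},{"x":0,"y":0,"z":0,"ax":0,"ay":0,"az":-0.018},{"x":0,"y":0,"z":0,"ax":0,"ay":0,"az":-0.018},{"x":0,"y":0,"z":0,"ax":0,"ay":0,"az":-0.018},{"x":0,"y":0,"z":0,"ax":0,"ay":0,"az":-0.018}]' >/dev/null; python3 st.py
```

```text
P [661.2 113.8 173.3] F [-1.1  3.  -0.1] T [ 0.97  0.33 -0.03] yang 100.8 [ 0.41  0.5   0.05 -0.   -1.12 -1.79]
```

```bash
python3 -m handwheel '[{"x":0,"y":0,"z":-0.014,"ax":0,"ay":0,"az":0},{"x":0,"y":0,"z":-0.014,"ax":0,"ay":0,"az":0},{"x":0,"y":0,"z":-0.014,"ax":0,"ay":0,"az":0},{"x":0,"y":0,"z":-0.014,"ax":0,"ay":0,"az":0},{"x":0,"y":0,"z":-0.014,"ax":0,"ay":0,"az":0},{"x":0,"y":0,"z":-0.01,"ax":0,"ay":0,"az":0},{"x":0,"y":0,"z":0,"ax":0,"ay":0,"az":0},{"x":0,"y":0,"z":0,"ax":0,"ay":0,"az":0}]' >/dev/null; python3 st.py
```

```text
P [661.2 113.8 160.1] F [-6.5  5.5 12.1] T [ 1.55  2.03 -0.09] yang 100.9 [ 0.41  0.51  0.03 -0.   -1.09 -1.79]
```

```bash
python3 -m handwheel '[{"x":-0.004,"y":0.003,"z":-0.008,"ax":0,"ay":0,"az":0},{"x":-0.004,"y":0.003,"z":-0.006,"ax":0,"ay":0,"az":0},{"x":0,"y":0,"z":0,"ax":0,"ay":0,"az":-0.03},{"x":0,"y":0,"z":0,"ax":0,"ay":0,"az":-0.03},{"x":0,"y":0,"z":0,"ax":0,"ay":0,"az":-0.03},{"x":0,"y":0,"z":0,"ax":0,"ay":0,"az":-0.03},{"x":0,"y":0,"z":0,"ax":0,"ay":0,"az":-0.03},{"x":0,"y":0,"z":0,"ax":0,"ay":0,"az":-0.03}]' >/dev/null; python3 st.py
```

```text
P [661.3 115.  157.2] F [-1.9  4.   8.8] T [1.33 0.88 0.22] yang 84.7 [ 0.41  0.51  0.03  0.   -1.08 -2.08]
```

```bash
python3 -m handwheel '[{"x":0,"y":0,"z":0,"ax":0,"ay":0,"az":-0.045},{"x":0,"y":0,"z":0,"ax":0,"ay":0,"az":-0.045},{"x":0,"y":0,"z":0,"ax":0,"ay":0,"az":-0.045},{"x":0,"y":0,"z":0,"ax":0,"ay":0,"az":-0.045},{"x":0,"y":0,"z":0,"ax":0,"ay":0,"az":-0.045},{"x":0,"y":0,"z":0,"ax":0,"ay":0,"az":-0.045},{"x":0,"y":0,"z":0,"ax":0,"ay":0,"az":-0.045},{"x":0,"y":0,"z":0,"ax":0,"ay":0,"az":-0.045}]' >/dev/null; python3 st.py
```

```text
P [661.6 115.9 157.2] F [-1.9  6.2  8.5] T [2.03 0.77 0.19] yang 52.3 [ 0.41  0.51  0.03  0.   -1.08 -2.64]
```

```bash
python3 -m handwheel '[{"x":0,"y":0,"z":0,"ax":0,"ay":0,"az":-0.02},{"x":0,"y":0,"z":0,"ax":0,"ay":0,"az":-0.02},{"x":0,"y":0,"z":0,"ax":0,"ay":0,"az":-0.02},{"x":0,"y":0,"z":0,"ax":0,"ay":0,"az":-0.02},{"x":0,"y":0,"z":0,"ax":0,"ay":0,"az":-0.02},{"x":0,"y":0,"z":0,"ax":0,"ay":0,"az":-0.02},{"x":0,"y":0,"z":0,"ax":0,"ay":0,"az":-0.02},{"x":0,"y":0,"z":0,"ax":0,"ay":0,"az":0}]' >/dev/null; python3 st.py
```

```text
P [661.9 116.2 157.3] F [-0.7  5.9  9.1] T [2.1  0.62 0.15] yang 39.8 [ 0.41  0.51  0.03  0.   -1.08 -2.86]
```

```bash
python3 -m handwheel '[{"x":0,"y":0,"z":0,"ax":0,"ay":0,"az":-0.015},{"x":0,"y":0,"z":0,"ax":0,"ay":0,"az":-0.015},{"x":0,"y":0,"z":0,"ax":0,"ay":0,"az":-0.015},{"x":0,"y":0,"z":0,"ax":0,"ay":0,"az":-0.015},{"x":0,"y":0,"z":0,"ax":0,"ay":0,"az":-0.015},{"x":0,"y":0,"z":0,"ax":0,"ay":0,"az":-0.015},{"x":0,"y":0,"z":0,"ax":0,"ay":0,"az":-0.015},{"x":0,"y":0,"z":0,"ax":0,"ay":0,"az":0}]' >/dev/null; python3 st.py
```

```text
P [661.7 116.  157.3] F [-3.2  6.5  8.3] T [1.87 0.74 1.91] yang 30.8 [ 0.41  0.51  0.03  0.   -1.08 -3.02]
```

```bash
python3 -m handwheel '[{"x":0,"y":0,"z":0.01,"ax":0,"ay":0,"az":0},{"x":0,"y":0,"z":0.01,"ax":0,"ay":0,"az":0},{"x":0,"y":0,"z":0.01,"ax":0,"ay":0,"az":0},{"x":0,"y":0,"z":0.01,"ax":0,"ay":0,"az":0},{"x":0,"y":0,"z":0.01,"ax":0,"ay":0,"az":0},{"x":0,"y":0,"z":0,"ax":0,"ay":0,"az":0},{"x":0,"y":0,"z":0,"ax":0,"ay":0,"az":0},{"x":0,"y":0,"z":0,"ax":0,"ay":0,"az":0}]' >/dev/null; python3 st.py
```

```text
P [660.8 115.9 158.6] F [  7.7   5.4 -17.9] T [ 1.8  -2.49  1.14] yang 30.4 [ 0.41  0.52  0.03 -0.   -1.09 -3.02]
```

```bash
python3 -m handwheel '[{"x":0,"y":0,"z":0,"ax":0,"ay":0,"az":0},{"x":0,"y":0,"z":0,"ax":0,"ay":0,"az":0},{"x":0,"y":0,"z":0,"ax":0,"ay":0,"az":0},{"x":0,"y":0,"z":0,"ax":0,"ay":0,"az":0},{"x":0,"y":0,"z":0,"ax":0,"ay":0,"az":0},{"x":0,"y":0,"z":0.05,"ax":0,"ay":0,"az":0},{"x":0,"y":0,"z":0.1,"ax":0,"ay":0,"az":0},{"x":0,"y":0,"z":0.2,"ax":0,"ay":0,"az":0}]' 1 ; python3 -m handwheel '[{"x":0,"y":0,"z":0,"ax":0,"ay":0,"az":0},{"x":0,"y":0,"z":0,"ax":0,"ay":0,"az":0},{"x":0,"y":0,"z":0,"ax":0,"ay":0,"az":0},{"x":0,"y":0,"z":0,"ax":0,"ay":0,"az":0},{"x":0,"y":0,"z":0,"ax":0,"ay":0,"az":0},{"x":0,"y":0,"z":0,"ax":0,"ay":0,"az":0},{"x":0,"y":0,"z":0,"ax":0,"ay":0,"az":0},{"x":0,"y":0,"z":0,"ax":0,"ay":0,"az":0}]' >/dev/null;python3 st.py
python3 - <<'E'
from h import *
p=arm.camera_params("wrist");im=arm.get_image("wrist")
im=np.ascontiguousarray(np.clip(im[:,:,::-1].astype(float)*1.5,0,255).astype(np.uint8))
s=arm.camera_params("scene");sc=arm.get_image("scene")[:,:,::-1]
q=proj(s,[661,115,170]).astype(int);print(q)
a=sc[q[1]-35:q[1]+35,q[0]-50:q[0]+40];b=cv2.imread("pics/scene0.png")[q[1]-35:q[1]+35,q[0]-50:q[0]+40]
c=cv2.resize(np.vstack([a,b]),None,fx=3,fy=3,interpolation=cv2.INTER_CUBIC)
cv2.imwrite("pics/w3.png",np.hstack([im,cv2.resize(c,(270,420))])[:,30:])
E
```

```text
clock: 17.85
position: [658.3, 113.8, 233.1]
ee_rot: [0.499, 0.867, -0.002, -0.002]
contact_force: [0.1, 0.8, -0.1]
gripper_width: 85.4
grasp_force: 0.0
P [660.  114.2 234.7] F [-0.2  0.3 -0.3] T [ 0.03  0.02 -0.05] yang 30.2 [ 0.41  0.46  0.14  0.   -1.25 -3.03]
[281 249]
```

View pics/w3.png

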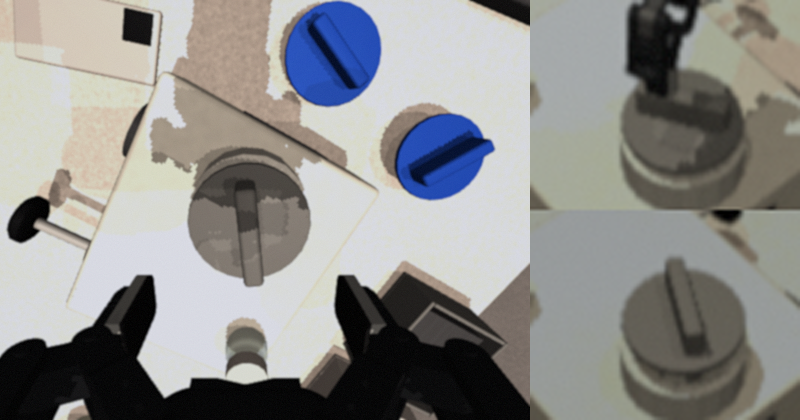

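```bash
python3 -m handwheel '[{"x":0,"y":0,"z":0,"ax":0,"ay":0,"az":0.03},{"x":0,"y":0,"z":0,"ax":0,"ay":0,"az":0.03},{"x":0,"y":0,"z":0,"ax":0,"ay":0,"az":0},{"x":0,"y":0,"z":0,"ax":0,"ay":0,"az":0},{"x":0,"y":0,"z":-0.07,"ax":0,"ay":0,"az":0},{"x":0,"y":0,"z":-0.07,"ax":0,"ay":0,"az":0},{"x":0,"y":0,"z":-0.04,"ax":0,"ay":0,"az":0},{"x":0,"y":0,"z":0,"ax":0,"ay":0,"az":0}]' -1 ; python3 st.py;  python3 -m handwheel '[{"x":0,"y":0,"z":-0.005,"ax":0,"ay":0,"az":0},{"x":0,"y":0,"z":-0.005,"ax":0,"ay":0,"az":0},{"x":0,"y":0,"z":-0.005,"ax":0,"ay":0,"az":0},{"x":0,"y":0,"z":-0.005,"ax":0,"ay":0,"az":0},{"x":0,"y":0,"z":-0.005,"ax":0,"ay":0,"az":0},{"x":0,"y":0,"z":-0.005,"ax":0,"ay":0,"az":0},{"x":0,"y":0,"z":0,"ax":0,"ay":0,"az":0},{"x":0,"y":0,"z":0,"ax":0,"ay":0,"az":0}]' >/dev/null;python3 st.py
```

```text
clock: 19.55
position: [658.8, 113.9, 196.1]
ee_rot: [0.457, 0.889, -0.002, -0.002]
contact_force: [-0.3, 0.6, -0.6]
gripper_width: -0.2
grasp_force: 0.0
P [658.8 113.9 196.1] F [-0.3  0.6 -0.6] T [ 0.04 -0.02 -0.01] yang 35.6 [ 0.41  0.48  0.08 -0.   -1.17 -2.93]
P [660.  114.2 192.9] F [ 0.8  1.1 -0.5] T [ 0.02  0.02 -0.  ] yang 35.6 [ 0.41  0.49  0.07  0.   -1.16 -2.93]
```

```bash
python3 -m handwheel '[{"x":0,"y":0,"z":-0.005,"ax":0,"ay":0,"az":0},{"x":0,"y":0,"z":-0.005,"ax":0,"ay":0,"az":0},{"x":0,"y":0,"z":-0.005,"ax":0,"ay":0,"az":0},{"x":0,"y":0,"z":0,"ax":0,"ay":0,"az":0},{"x":0,"y":0,"z":0,"ax":0,"ay":0,"az":0},{"x":0,"y":0,"z":0,"ax":0,"ay":0,"az":0},{"x":0,"y":0,"z":0,"ax":0,"ay":0,"az":0},{"x":0,"y":0,"z":0,"ax":0,"ay":0,"az":0}]' >/dev/null;python3 st.py;  python3 -m handwheel '[{"x":0,"y":0,"z":-0.005,"ax":0,"ay":0,"az":0},{"x":0,"y":0,"z":-0.005,"ax":0,"ay":0,"az":0},{"x":0,"y":0,"z":0,"ax":0,"ay":0,"az":0},{"x":0,"y":0,"z":0,"ax":0,"ay":0,"az":0},{"x":0,"y":0,"z":0,"ax":0,"ay":0,"az":0},{"x":0,"y":0,"z":0,"ax":0,"ay":0,"az":0},{"x":0,"y":0,"z":0,"ax":0,"ay":0,"az":0},{"x":0,"y":0,"z":0,"ax":0,"ay":0,"az":0}]' >/dev/null;python3 st.py
```

```text
P [660.  114.2 190. ] F [-0.3 -0.1  0.2] T [-0.   -0.03 -0.01] yang 35.6 [ 0.41  0.49  0.07  0.   -1.15 -2.93]
P [660.3 114.2 189. ] F [-0.8  0.2  5.3] T [0.01 0.37 0.01] yang 35.6 [ 0.41  0.49  0.07  0.   -1.15 -2.93]
```

```bash
python3 -m handwheel '[{"x":0,"y":0,"z":0.15,"ax":0,"ay":0,"az":0},{"x":0,"y":0,"z":0.15,"ax":0,"ay":0,"az":0},{"x":-0.1,"y":-0.07,"z":0,"ax":0,"ay":0,"az":0.09},{"x":-0.13,"y":-0.1,"z":0,"ax":0,"ay":0,"az":0.09},{"x":-0.14,"y":-0.11,"z":0,"ax":0,"ay":0,"az":0.09},{"x":-0.14,"y":-0.11,"z":0,"ax":0,"ay":0,"az":0.09},{"x":-0.14,"y":-0.11,"z":0,"ax":0,"ay":0,"az":0.09},{"x":-0.14,"y":-0.11,"z":0,"ax":0,"ay":0,"az":0.09}]' 1 >/dev/null;  python3 -m handwheel '[{"x":-0.12,"y":-0.085,"z":0,"ax":0,"ay":0,"az":0.085},{"x":0,"y":0,"z":0,"ax":0,"ay":0,"az":0},{"x":0,"y":0,"z":0,"ax":0,"ay":0,"az":0},{"x":0,"y":0,"z":0,"ax":0,"ay":0,"az":0},{"x":0,"y":0,"z":0,"ax":0,"ay":0,"az":0},{"x":0,"y":0,"z":0,"ax":0,"ay":0,"az":0},{"x":0,"y":0,"z":0,"ax":0,"ay":0,"az":0},{"x":0,"y":0,"z":0,"ax":0,"ay":0,"az":0}]' >/dev/null;python3 st.py
```

```text
P [478.1 -24.6 247.7] F [-0.1 -0.3 -0.3] T [ 0.02 -0.01  0.03] yang 91.9 [ 0.29  0.12 -0.31 -0.   -1.14 -1.83]
```

Descend to z≈50, grip, then push in.

```bash
python3 -m handwheel '[{"x":0,"y":0,"z":-0.165,"ax":0,"ay":0,"az":0},{"x":0,"y":0,"z":-0.165,"ax":0,"ay":0,"az":0},{"x":0,"y":0,"z":-0.165,"ax":0,"ay":0,"az":0},{"x":0,"y":0,"z":-0.165,"ax":0,"ay":0,"az":0},{"x":0,"y":0,"z":-0.165,"ax":0,"ay":0,"az":0},{"x":0,"y":0,"z":-0.165,"ax":0,"ay":0,"az":0},{"x":0,"y":0,"z":0,"ax":0,"ay":0,"az":0},{"x":0,"y":0,"z":0,"ax":0,"ay":0,"az":0}]' >/dev/null;python3 st.py
python3 -m handwheel '[{"x":0,"y":0,"z":0,"ax":0,"ay":0,"az":0},{"x":0,"y":0,"z":0,"ax":0,"ay":0,"az":0},{"x":0,"y":0,"z":0,"ax":0,"ay":0,"az":0},{"x":0,"y":0,"z":0,"ax":0,"ay":0,"az":0},{"x":0,"y":0,"z":0,"ax":0,"ay":0,"az":0},{"x":0,"y":0,"z":0,"ax":0,"ay":0,"az":0},{"x":0,"y":0,"z":0,"ax":0,"ay":0,"az":0},{"x":0,"y":0,"z":0,"ax":0,"ay":0,"az":0}]' -1;
python3 -m handwheel '[{"x":0.022,"y":0,"z":0,"ax":0,"ay":0,"az":0},{"x":0.022,"y":0,"z":0,"ax":0,"ay":0,"az":0},{"x":0.022,"y":0,"z":0,"ax":0,"ay":0,"az":0},{"x":0.022,"y":0,"z":0,"ax":0,"ay":0,"az":0},{"x":0.022,"y":0,"z":0,"ax":0,"ay":0,"az":0},{"x":0.022,"y":0,"z":0,"ax":0,"ay":0,"az":0},{"x":0.015,"y":0,"z":0,"ax":0,"ay":0,"az":0},{"x":0,"y":0,"z":0,"ax":0,"ay":0,"az":0}]'
```

```text
P [478.4 -24.7  50.2] F [ 1.2 -0.5  0.3] T [ 0.04 -0.04 -0.02] yang 91.9 [ 0.29  0.37 -0.57  0.   -0.63 -1.83]
clock: 25.15
position: [479.1, -26.0, 52.6]
ee_rot: [-0.017, 1.0, -0.001, 0.001]
contact_force: [-0.6, -6.8, 9.7]
gripper_width: 49.2
grasp_force: 60.2
clock: 25.95
position: [507.2, -25.1, 52.6]
ee_rot: [-0.017, 1.0, -0.001, -0.0]
contact_force: [-5.8, -0.3, 13.1]
gripper_width: 49.5
grasp_force: 63.1
```

```bash
python3 -m handwheel '[{"x":0,"y":0,"z":0,"ax":0,"ay":0,"az":0},{"x":0,"y":0,"z":0,"ax":0,"ay":0,"az":0},{"x":0,"y":0,"z":0,"ax":0,"ay":0,"az":0},{"x":0,"y":0,"z":0,"ax":0,"ay":0,"az":0},{"x":0,"y":0,"z":0,"ax":0,"ay":0,"az":0},{"x":0,"y":0,"z":0,"ax":0,"ay":0,"az":0},{"x":0,"y":0,"z":0,"ax":0,"ay":0,"az":0},{"x":0,"y":0,"z":0,"ax":0,"ay":0,"az":0}]' 1
python3 -m handwheel '[{"x":0,"y":0,"z":0.15,"ax":0,"ay":0,"az":0},{"x":0,"y":0,"z":0.2,"ax":0,"ay":0,"az":0},{"x":0,"y":0,"z":0.2,"ax":0,"ay":0,"az":0},{"x":0,"y":0,"z":0.2,"ax":0,"ay":0,"az":0},{"x":0,"y":0,"z":0.15,"ax":0,"ay":0,"az":0},{"x":0,"y":0,"z":0,"ax":0,"ay":0,"az":0},{"x":0,"y":0,"z":0,"ax":0,"ay":0,"az":0},{"x":0,"y":0,"z":0,"ax":0,"ay":0,"az":0}]' >/dev/null
python3 - <<'E'
from h import *
s=arm.read_state();p=arm.camera_params("wrist");im=arm.get_image("wrist")[:,:,::-1]
g=cv2.cvtColor(np.ascontiguousarray(im),cv2.COLOR_BGR2GRAY)
print(s["position"],"pred out/home",proj(p,[478,-25,92]),proj(p,[506,-25,92]))
m=(g<30).astype(np.uint8);n,l,st,ce=cv2.connectedComponentsWithStats(m)
for i in range(1,n):
    if st[i][4]>200: print(st[i],ce[i])
cv2.imwrite("pics/end.png",np.hstack([im,arm.get_image("scene")[150:300,200:350,::-1].repeat(2,0).repeat(2,1)[:,:,:][:300]][:1]))
E
```

```text
clock: 26.75
position: [507.4, -24.8, 49.8]
ee_rot: [-0.016, 1.0, -0.0, -0.0]
contact_force: [0.1, -0.3, 0.5]
gripper_width: 85.7
grasp_force: 0.0
[506.46031831 -24.85527676 228.60332513] pred out/home [277.009732   169.41475022] [275.93218583 199.39496439]
[ 47   0  33  37 933] [62.52090032 15.75241158]
[453 154  27  28 548] [466.32846715 167.48357664]
[ 250  183   50   25 1031] [274.8971872  194.74102813]
[372 216  57  25 306] [390.0620915  231.60130719]
[259 227  33  14 293] [274.8668942  233.93174061]
[    0   276   560   144 37798] [289.95420393 375.13897561]
[470 284  53  32 392] [487.21938776 293.69132653]
```

View pics/end.png

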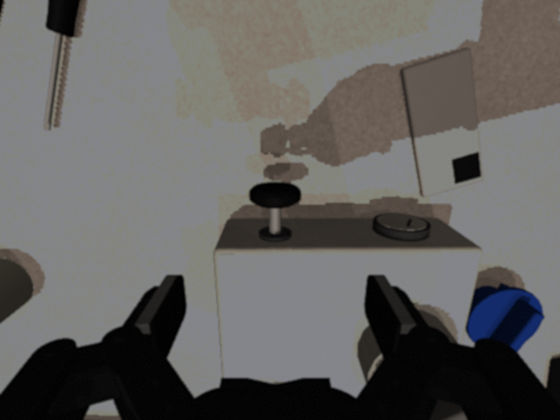

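The head sits at (275,194) in the wrist picture, the same as at the start, so the knob is home. The phone and screwdriver have not moved, and the arm is clear of everything.

```bash
python3 -c "
from bench import arm
print(arm.job_done())"
```

```text
the job is handed in; nothing more can be done
None
```

I handed in the job at about 27 s of the 72 s allowed: I pulled the vent knob out, locked the cap (wing top felt at about 189 mm, the locked height) and pushed the knob home; the judge's verdict was not shown.

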